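# Find the tired shock mount and tag it for replacement

### The arm

A 6-joint arm with a two-finger parallel gripper is mounted at the origin on the work surface. World frame = base frame: x ahead of the robot, y to its left, z up, the work surface at z = 0. Lengths are in mm, angles in rad, forces in N, time in s.
With the tool pointing down it reaches from about 325 to 750 mm from the base axis. Payload 7.6 kg.
Tool frame: the origin (TCP) lies midway between the tips of the shut fingers; the grasp point (between the pads) lies 19 mm behind it; z points along the fingers, y is the line along which they close (so a half turn about z gives the same grasp; the last joint's range is limited). The gripper opens to 85 mm and grips with 20 to 120 N. Pads are 22 mm wide; open, the fingers measure 114 mm over their backs; the gripper's body (76 mm by 85 mm) begins 54 mm behind the grasp point. The pads swing forward as they close: fully open they stand 13 mm farther back than shut.
Start: joints at [1.168, 0.052, 1.401, -0, 1.689, -0.07], TCP at [171.497, 496.22, 231.323] pointing down, gripper open.
Joint ranges: [-2.9, 2.9], [-0.91, 2.17], [0.12, 2.37], [-1.06, 4.2], [0.26, 2.73], [-2.93, 2.93]. Speed limits (rad/s): [2.57, 2.57, 3.01, 3.14, 3.14, 3.14].

### API

Orientations are given as a unit quaternion [w, x, y, z].
In Python, from plant import * gives the robot as it stands.
- The arm moves only by the tool move_arm, never from a script. Its argument "steps" is a list of rows, each a list of 3 entries, a list of its own where there are three numbers: the shift along the world's x, y, z each as a share of 200 mm, from -1 to 1, then the turn, a rotation vector about the world's x, y, z each as a share of 180 degrees, from -1 to 1, then the opening, from 0 (shut) to 1 (fully open). A call has 1 to 10 rows; each row is the pose to reach, as a shift and turn from the pose commanded when the call began, turning the shorter way round; what a row does not reach only later rows make up. A row lasts 1/8 s, in which the tool goes at most 62.5 mm and 10.7 degrees, less where a joint would pass 70% of its speed; a pose out of reach is approached as far as the arm can. A call with a number of a shift or a turn outside -1 to 1 is refused whole. A call with a gripper value outside its range is refused whole. The fingers move at their own pace and stop on an object; "grip_force" is the grip in N (left out, the last holds). Time passes only in rows, so rows that repeat a pose let the fingers close. It gives the time, the measured TCP pose, the force, the opening and the grip force at its end, in the units of the state.
- read_state(): the state, without advancing time (a new reading comes with each control period).
- grab_frame(name): name is "side" or "top" or "wrist"; returns a dict with "frame" (480x640x3 uint8, red, green, blue), "mtx" (3x3 intrinsics, pixels), "R" (3x3) and "t" (3): a world point X has camera coordinates R X + t. Camera axes: x right, y down, z forward; pixel columns grow to the right and rows downward; lengths in mm; the calibration is good to about 2 mm. A picture is of the moment at which its call begins. There is no depth.
- hand_in(): hands the job in; it is judged then, once.
The state is a dict: "time": time; "joints": joint angles; "qd": joint speeds; "joint_efforts": joint torques, N m; "tcp_pos": TCP position; "tcp_rot": TCP orientation; "contact_force": force on the tool from outside, world axes, zero at the start; "wrist_torque": the same for the moment, N m; "grip_width": finger opening in mm; "gripper_force": force on a finger pad.
Only numpy, scipy, OpenCV 4.12 (cv2) and the standard library are available. Lean on these libraries where they do the work, as an engineer would, in place of code of your own. Each camera call takes 0.05 s, during which the arm holds its last target. There are 200 camera calls.

### The job

One of the three spring shock mounts on the green instrument base has gone soft. Going from the robot's left to its right, press each mount's cap about 10 mm down with the fingertips and let it up again; then push the orange tag in front of the softest mount all the way down, leaving the other two tags standing. Only press and push: pick nothing up, and leave the nuts and everything else on the bench where they are.

Things in the scene. Friction and masses are not known exactly. Their poses are not given: they have to be found in the camera images.
- base: green metal instrument base, a fixed plate 210 (x) by 380 (y) by 16 mm with a steel handle (44 mm high) at each end; origin = centre of its underside, on the table. Its -x long side faces the robot (turned up to about 15 degrees), +y end to the robot's left. Three spring shock mounts in a row along y, 110 mm apart, 55 mm to +x of the origin, each with a hinged orange tag on the robot's side
- pad_left (a point): centre of the top of the left mount (left = the robot's left, +y): a blue round cap, 42 mm dia., with a black rubber pad, 36 mm dia., over a brass spring on a bolted steel foot (60 mm dia.). The pad's top is 60 to 61 mm above the table and goes down with the cap
- cap_left (a joint): how far the left mount's cap is pressed in, m: about 0.001 when free, 0.014 = on its stop; springs back when let go. The three look alike and any of them may be the soft one: pressed equally far, it pushes back with less than half the force of either other (at 10 mm about 3 N against 8 to 9 N; at most 14 N reaches any stop); let go, it also sits under 1 mm lower
- pad_mid (a point): centre of the top of the middle mount (left = the robot's left, +y): a blue round cap, 42 mm dia., with a black rubber pad, 36 mm dia., over a brass spring on a bolted steel foot (60 mm dia.). The pad's top is 60 to 61 mm above the table and goes down with the cap
- cap_mid (a joint): how far the middle mount's cap is pressed in, m: about 0.001 when free, 0.014 = on its stop; springs back when let go. The three look alike and any of them may be the soft one: pressed equally far, it pushes back with less than half the force of either other (at 10 mm about 3 N against 8 to 9 N; at most 14 N reaches any stop); let go, it also sits under 1 mm lower
- pad_right (a point): centre of the top of the right mount (left = the robot's left, +y): a blue round cap, 42 mm dia., with a black rubber pad, 36 mm dia., over a brass spring on a bolted steel foot (60 mm dia.). The pad's top is 60 to 61 mm above the table and goes down with the cap
- cap_right (a joint): how far the right mount's cap is pressed in, m: about 0.001 when free, 0.014 = on its stop; springs back when let go. The three look alike and any of them may be the soft one: pressed equally far, it pushes back with less than half the force of either other (at 10 mm about 3 N against 8 to 9 N; at most 14 N reaches any stop); let go, it also sits under 1 mm lower
- hinge_left (a point): middle of the hinge pin of the left mount's tag, 23 mm above the table, 95 mm to the base's -x of the mount's centre; pin along the base's y
- edge_left (a point): middle of the free edge of the left mount's tag, 60 mm from its pin
- tag_left (a joint): angle, rad, of the left mount's tag (orange plate 30 mm wide, 4 mm thick, 60 mm long, white label): 0 = straight up; grows as its free edge goes down towards the robot (base -x); 1.571 = fully down, level, its upper face 25 mm above the table. Starts at 0.3 to 0.6, stays where left (1 N at the edge turns it; pressed straight down on its edge it binds: push its top towards the robot first)
- hinge_mid (a point): middle of the hinge pin of the middle mount's tag, 23 mm above the table, 95 mm to the base's -x of the mount's centre; pin along the base's y
- edge_mid (a point): middle of the free edge of the middle mount's tag, 60 mm from its pin
- tag_mid (a joint): angle, rad, of the middle mount's tag (orange plate 30 mm wide, 4 mm thick, 60 mm long, white label): 0 = straight up; grows as its free edge goes down towards the robot (base -x); 1.571 = fully down, level, its upper face 25 mm above the table. Starts at 0.3 to 0.6, stays where left (1 N at the edge turns it; pressed straight down on its edge it binds: push its top towards the robot first)
- hinge_right (a point): middle of the hinge pin of the right mount's tag, 23 mm above the table, 95 mm to the base's -x of the mount's centre; pin along the base's y
- edge_right (a point): middle of the free edge of the right mount's tag, 60 mm from its pin
- tag_right (a joint): angle, rad, of the right mount's tag (orange plate 30 mm wide, 4 mm thick, 60 mm long, white label): 0 = straight up; grows as its free edge goes down towards the robot (base -x); 1.571 = fully down, level, its upper face 25 mm above the table. Starts at 0.3 to 0.6, stays where left (1 N at the edge turns it; pressed straight down on its edge it binds: push its top towards the robot first)
- nut_1: loose knurled brass nut, 20 mm dia., 13 mm tall, on the base between two mounts; bystander
- nut_2: loose knurled brass nut, 20 mm dia., 13 mm tall, on the base between two mounts; bystander
- screwdriver: loose yellow screwdriver, 190 mm long, lying on the bench to the right of the base; bystander
- mouse: loose black computer mouse, 105 x 60 x 32 mm; bystander
- solder_spool: loose solder spool with red flanges, 60 mm dia., 42 mm tall; bystander
- multimeter: loose yellow multimeter, 160 x 78 x 44 mm, lying on its back; bystander
- cleaner: loose white bottle, 52 mm dia., 130 mm tall; bystander

How it is judged:
By the outcome, as a careful person would: the job done as asked, in the order asked, and still so for the second after the job is handed in, with the robot touching nothing.
It also fails if it takes over 54 s, if anything falls off the work surface, if the arm or the gripper's body presses on something with over 40 N, if the wrist force passes 120 N, or if a joint passes its speed limit or range.

## Working session

There is one attempt and no reset: what is moved stays moved. The work goes in short steps, Python scripts to look and compute and a tool call to move; the robot and the scene stay as the last step left them, time stands still between calls to the robot, and variables do not carry over. Pictures are saved under pics/ and viewed, at most 10 in all, crops included, and the job is handed in when it is done.

Besides the shell and the picture viewer there is one more tool, called in YAML: its name, and indented under it one key for each argument. move_arm: Moves the arm, as the interface text tells. Its arguments: {"type":"object","properties":{"steps":{"type":"array","items":{"type":"array"}},"grip_force":{"type":"number"}},"required":["steps"]}

```bash
mkdir -p pics; python3 - <<'E'
from plant import *
import cv2,pickle
s=read_state();print(s)
d={}
for n in("top","side"):
    f=grab_frame(n);d[n]=f
    cv2.imwrite(f"pics/{n}0.png",cv2.cvtColor(f["frame"],cv2.COLOR_RGB2BGR))
    print(n,f["mtx"].tolist(),(-f["R"].T@f["t"]).round(),f["R"].round(2).tolist())
pickle.dump(d,open("f0.pkl","wb"))
E
```

```text
{'time': 0.0, 'joints': array([ 1.16769517e+00,  5.28268099e-02,  1.40172033e+00, -3.88734171e-05,
        1.68857064e+00, -7.02903509e-02]), 'qd': array([-0.00152424, -0.00130508,  0.00019909,  0.00039284,  0.00103088,
        0.00158912]), 'joint_efforts': array([-2.87089597e-04, -3.81656098e+01, -3.60196853e+01, -6.29809847e-05,
        5.98120780e-03,  4.99401983e-05]), 'tcp_pos': array([171.38707228, 495.92881595, 230.47984704]), 'tcp_rot': array([-1.60048209e-04,  1.65640671e-01,  9.86185878e-01, -7.45823801e-04]), 'contact_force': array([ 0.93868753,  0.54289861, -0.44444934]), 'wrist_torque': array([-0.01024134, -0.00862117,  0.02961248]), 'gripper_force': 0.0, 'grip_width': 85.46405775530866}
top [[435.88714613581163, 0.0, 325.5471031052545], [0.0, 435.88714613581163, 230.19228163751208], [0.0, 0.0, 1.0]] [ 489.  -33. 1031.] [[-0.03, -1.0, 0.01], [-1.0, 0.03, -0.06], [0.06, -0.01, -1.0]]
side [[561.1515513068804, 0.0, 314.3098975627935], [0.0, 561.1515513068804, 238.50833034126453], [0.0, 0.0, 1.0]] [ 356. -835. 1059.] [[0.97, -0.23, 0.01], [-0.18, -0.75, -0.63], [0.15, 0.61, -0.77]]
```

View pics/top0.png

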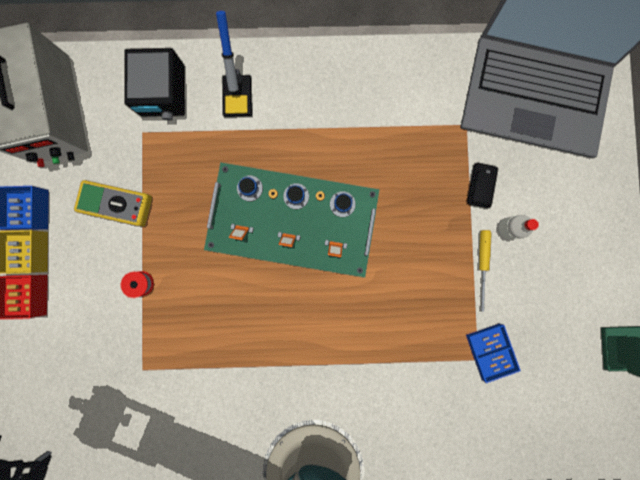

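View pics/side0.png

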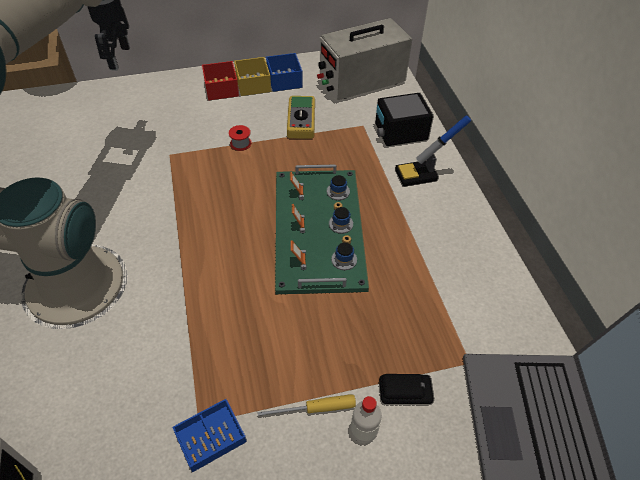

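The top view shows the base centred near (291,220), with caps near (249,188), (296,196) and (343,203), and tags near (240,233), (288,240) and (335,249). I'll enlarge both views.

```bash
python3 - <<'E'
import cv2,pickle
d=pickle.load(open("f0.pkl","rb"))
for n,(x,y,w,h) in {"top":(195,150,195,140),"side":(265,155,120,145)}.items():
    k=4
    c=cv2.cvtColor(d[n]["frame"],cv2.COLOR_RGB2BGR)[y:y+h,x:x+w]
    cv2.imwrite(f"pics/{n}0c.png",cv2.resize(c,None,fx=k,fy=k,interpolation=cv2.INTER_CUBIC))
E
```

```text
(no output)
```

View pics/top0c.png

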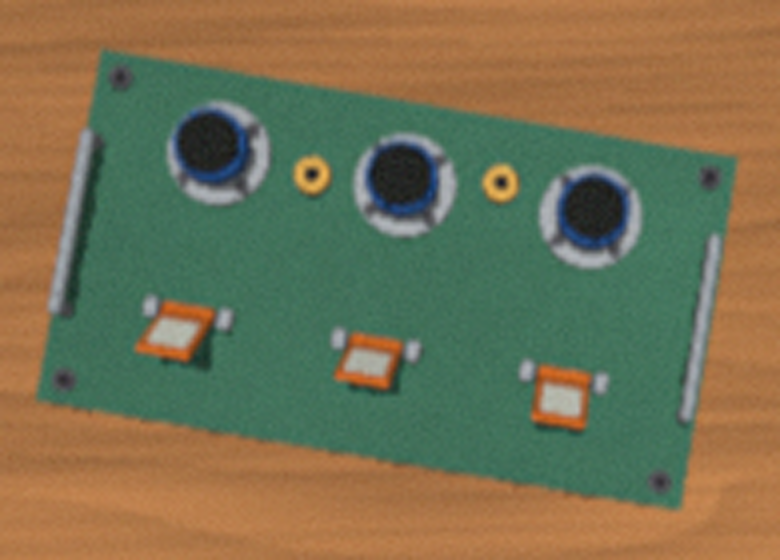

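View pics/side0c.png

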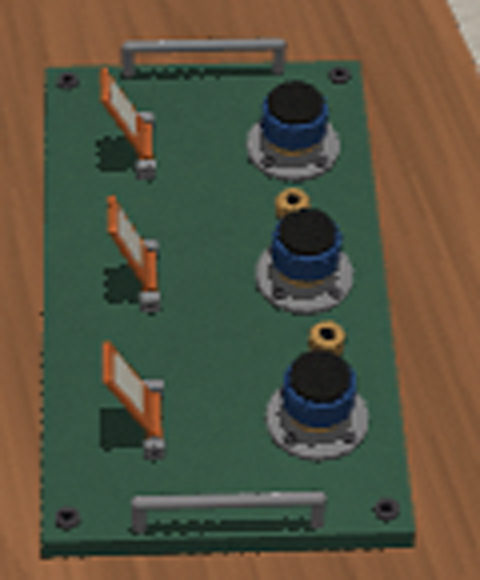

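The crops show the plate corners at (103,50), (737,158), (680,508) and (37,402) in the top crop, and the pads at (210,145), (401,178) and (593,211). In the top crop the free edges of the tags are near (158,353), (364,384) and (559,428). In the side crop they are near (103,72), (110,200) and (106,345). Next I fit the base pose to both views.

```bash
cat > fit.py <<'E'
import numpy as np,pickle
from scipy.optimize import least_squares
d=pickle.load(open("f0.pkl","rb"))
def proj(n,X):
    f=d[n];c=f["R"]@np.array(X)+f["t"];p=f["mtx"]@c;return p[:2]/p[2]
off={"top":(195,150),"side":(265,155)}
def W(b,P):
    c,s=np.cos(b[2]),np.sin(b[2]);return np.array([b[0]+c*P[0]-s*P[1],b[1]+s*P[0]+c*P[1],P[2]])
obs=[("top",(105,190,16),(103,50)),("top",(105,-190,16),(737,158)),("top",(-105,-190,16),(680,508)),("top",(-105,190,16),(37,402)),
("top",(55,110,60.5),(210,145)),("top",(55,0,60.5),(401,178)),("top",(55,-110,60.5),(593,211)),
("side",(55,110,60.5),(296,103)),("side",(55,0,60.5),(306,232)),("side",(55,-110,60.5),(320,376)),
("side",(-105,190,16),(47,66)),("side",(105,190,16),(362,64)),("side",(-105,-190,16),(41,546)),("side",(105,-190,16),(412,532))]
px=lambda n,q:np.array(q)/4+off[n]
def res(b,o=obs):return np.concatenate([proj(n,W(b,P))-px(n,q) for n,P,q in o])
for k in ("top","side",""):
    o=[v for v in obs if k in v[0]]
    r=least_squares(res,[520,30,-.15],args=(o,),loss="soft_l1");b=r.x;print(k,b.round(3),res(b,o).round(1))
b[2]
names={"left":110,"mid":0,"right":-110}
E_={"left":((158,353),(103,72)),"mid":((364,384),(110,200)),"right":((559,428),(106,345))}
if __name__=="__main__":
  for n,y in names.items():
    e=lambda a:W(b,(-40-60*np.sin(a),y,23+60*np.cos(a)))
    ft=least_squares(lambda a:np.r_[proj("top",e(a[0]))-px("top",E_[n][0]),proj("side",e(a[0]))-px("side",E_[n][1])],[.45])
    print(n,"pad",W(b,(55,y,60.5)).round(1),"hinge",W(b,(-40,y,23)).round(1),"ang",ft.x,ft.fun.round(1),"edge",e(ft.x[0]).round(1))
E
python3 fit.py
```

```text
top [ 5.79693e+02  3.28790e+01 -1.94000e-01] [-0.4  0.1  0.5  0.1  0.4  1.1 -0.4  0.2 -0.6 -0.3  0.  -0.4  0.4 -0.4]
side [ 5.79987e+02  2.91940e+01 -2.03000e-01] [ 0.1 -0.6  0.4 -0.2 -0.1  0.1 -0.3  0.3 -0.1 -0.6 -0.7 -0.3  0.6  1.1]
 [ 5.7993e+02  3.1689e+01 -1.9700e-01] [ 0.3 -0.3  1.1  0.2  0.7  1.3  0.  -0.2  0.  -0.6  0.6 -0.5  1.  -0.4
 -0.4 -1.3  0.1 -1.  -0.2 -0.8 -0.9 -0.1 -0.8 -1.3 -0.4 -1.   0.7 -0.1]
left pad [655.4 128.8  60.5] hinge [562.3 147.4  23. ] ang [0.42026258] [ 1.7 -0.5  0.1  2.5] edge [538.2 152.2  77.8]
mid pad [633.9  20.9  60.5] hinge [540.7  39.5  23. ] ang [0.3734078] [ 0.  -0.8 -0.1  2.9] edge [519.2  43.8  78.9]
right pad [612.3 -87.   60.5] hinge [519.2 -68.3  23. ] ang [0.44905403] [ 0.6 -1.4 -0.3  3.7] edge [493.6 -63.2  77.1]
```

The fit is good: the pads are at reach 667, 634 and 618 mm and the residuals are about 1 px. I'll shut the fingers and travel to above the left pad.

move_arm:
  steps:
    - [[0.25,-0.19,0],[0,0,0],0]
    - [[0.5,-0.38,0],[0,0,0],0]
    - [[0.75,-0.57,0],[0,0,0],0]
    - [[1,-0.76,0],[0,0,0],0]
  grip_force: 40

```text
time: 0.6
tcp_pos: [371.7, 343.4, 231.0]
tcp_rot: [-0.0, 0.166, 0.986, -0.0]
contact_force: [0.3, 0.7, -0.6]
grip_width: 11.7
gripper_force: 0.0
```

move_arm:
  steps:
    - [[0.25,-0.19,-0.05],[0,0,0],0]
    - [[0.5,-0.38,-0.1],[0,0,0],0]
    - [[0.75,-0.57,-0.15],[0,0,0],0]
    - [[1,-0.76,-0.2],[0,0,0],0]

```text
time: 1.1
tcp_pos: [568.4, 194.1, 191.2]
tcp_rot: [-0.0, 0.166, 0.986, 0.0]
contact_force: [0.0, 0.3, 0.8]
grip_width: 0.1
gripper_force: 0.0
```

move_arm:
  steps:
    - [[0.2,-0.16,-0.15],[0,0,0],0]
    - [[0.42,-0.315,-0.3],[0,0,0],0]
    - [[0.42,-0.315,-0.4],[0,0,0],0]
    - [[0.42,-0.315,-0.4],[0,0,0],0]
    - [[0.42,-0.315,-0.4],[0,0,0],0]

```text
time: 1.72
tcp_pos: [651.1, 133.7, 113.9]
tcp_rot: [0.001, 0.165, 0.986, 0.0]
contact_force: [0.5, -1.0, 0.0]
grip_width: -0.1
gripper_force: 0.0
```

move_arm:
  steps:
    - [[0,0,-0.1],[0,0,0],0]
    - [[0,0,-0.1],[0,0,0],0]
    - [[0,0,-0.1],[0,0,0],0]
    - [[0,0,-0.1],[0,0,0],0]

```text
time: 2.22
tcp_pos: [651.3, 132.7, 92.6]
tcp_rot: [0.0, 0.166, 0.986, 0.0]
contact_force: [0.3, 0.1, 0.9]
grip_width: 0.4
gripper_force: 0.0
```

```bash
python3 - <<'E'
from plant import *
import cv2,numpy as np
s=read_state();print(s["tcp_pos"],s["qd"].round(3))
f=grab_frame("side");a=cv2.cvtColor(f["frame"],cv2.COLOR_RGB2BGR)[110:310,240:440]
g=grab_frame("wrist");b=cv2.cvtColor(g["frame"],cv2.COLOR_RGB2BGR)
cv2.imwrite("pics/c1.png",np.hstack([cv2.resize(a,(400,400)),cv2.resize(b,(400,400))]))
E
```

```text
[651.32837065 132.66237678  92.61604992] [-0.     0.001  0.    -0.     0.     0.   ]
```

View pics/c1.png

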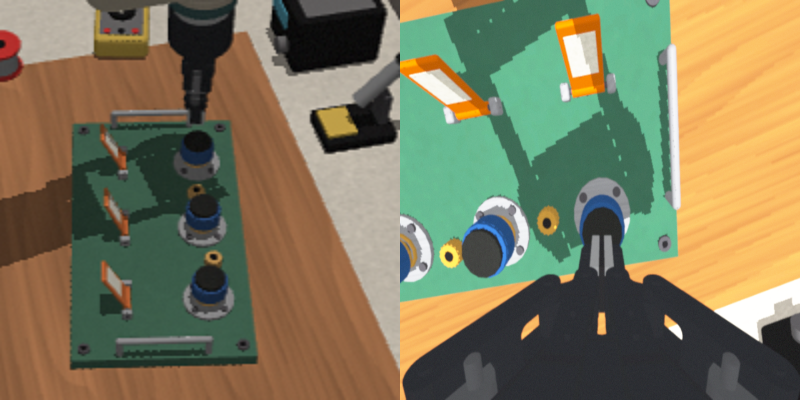

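The fingers hang over the left pad, with measured TCP about 4 mm off the command in x and y. I'll trim that and descend.

move_arm:
  steps:
    - [[0.02,-0.02,-0.07],[0,0,0],0]
    - [[0.02,-0.02,-0.13],[0,0,0],0]
    - [[0.02,-0.02,-0.13],[0,0,0],0]
    - [[0.02,-0.02,-0.13],[0,0,0],0]

```text
time: 2.82
tcp_pos: [655.1, 128.6, 66.0]
tcp_rot: [-0.0, 0.166, 0.986, 0.0]
contact_force: [0.5, 0.1, -0.7]
grip_width: 0.4
gripper_force: 0.0
```

move_arm:
  steps:
    - [[0,0,-0.015],[0,0,0],0]
    - [[0,0,-0.03],[0,0,0],0]
    - [[0,0,-0.045],[0,0,0],0]
    - [[0,0,-0.055],[0,0,0],0]
    - [[0,0,-0.055],[0,0,0],0]
    - [[0,0,-0.055],[0,0,0],0]

```text
time: 3.58
tcp_pos: [655.2, 128.6, 55.2]
tcp_rot: [0.0, 0.166, 0.986, 0.0]
contact_force: [-0.4, 0.5, 1.1]
grip_width: -0.3
gripper_force: 0.8
```

move_arm:
  steps:
    - [[0,0,-0.013],[0,0,0],0]
    - [[0,0,-0.025],[0,0,0],0]
    - [[0,0,-0.025],[0,0,0],0]
    - [[0,0,-0.025],[0,0,0],0]
    - [[0,0,-0.025],[0,0,0],0]

```text
time: 4.2
tcp_pos: [655.2, 128.6, 50.2]
tcp_rot: [0.0, 0.166, 0.986, 0.0]
contact_force: [0.2, 0.5, 2.4]
grip_width: -0.3
gripper_force: 1.7
```

```bash
cat > shot.py <<'E'
from plant import *
import cv2,numpy as np,sys
F=[]
for i in range(6):
    f=grab_frame("side");s=read_state();F.append(s["contact_force"])
print(s["tcp_pos"].round(2),np.mean(F,0).round(2),np.std(F,0).round(2))
g=cv2.cvtColor(f["frame"],cv2.COLOR_RGB2BGR)[155:300,265:385]
cv2.imwrite(sys.argv[1],cv2.resize(g,None,fx=4,fy=4,interpolation=cv2.INTER_CUBIC))
E
python3 shot.py pics/l.png
```

```text
[655.25 128.6   50.16] [0.36 0.21 3.38] [0.37 0.36 0.64]
```

View pics/l.png

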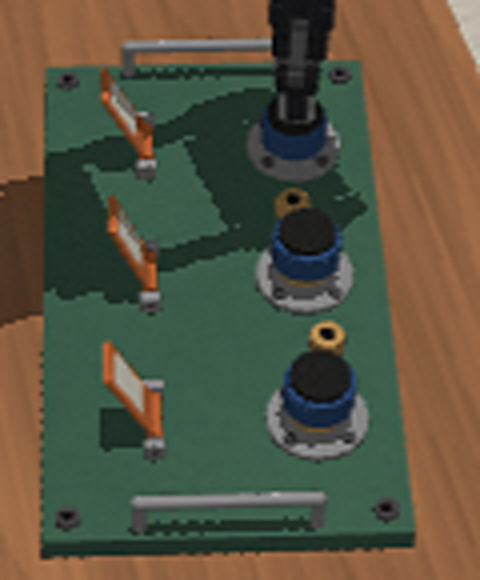

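The left cap is pressed well down (pad near (294,112)), at about 3.4 N. I'll lift off and go to the middle mount.

move_arm:
  steps:
    - [[0,0,0.08],[0,0,0],0]
    - [[0,0,0.2],[0,0,0],0]
    - [[-0.05,-0.27,0.2],[0,0,0],0]
    - [[-0.108,-0.54,0.2],[0,0,0],0]
    - [[-0.108,-0.54,0.2],[0,0,0],0]
    - [[-0.108,-0.54,0.08],[0,0,0],0]
    - [[-0.108,-0.54,0.08],[0,0,0],0]
    - [[-0.108,-0.54,0.08],[0,0,0],0]

```text
time: 5.5
tcp_pos: [633.8, 21.2, 66.8]
tcp_rot: [0.0, 0.165, 0.986, 0.0]
contact_force: [-0.3, 0.0, -0.1]
grip_width: 0.3
gripper_force: 0.0
```

move_arm:
  steps:
    - [[0,0,-0.02],[0,0,0],0]
    - [[0,0,-0.035],[0,0,0],0]
    - [[0,0,-0.05],[0,0,0],0]
    - [[0,0,-0.065],[0,0,0],0]
    - [[0,0,-0.08],[0,0,0],0]
    - [[0,0,-0.08],[0,0,0],0]
    - [[0,0,-0.08],[0,0,0],0]
    - [[0,0,-0.08],[0,0,0],0]

```text
time: 6.5
tcp_pos: [633.8, 20.8, 51.3]
tcp_rot: [0.0, 0.166, 0.986, 0.0]
contact_force: [-3.7, 0.7, 7.6]
grip_width: -0.1
gripper_force: 3.9
```

```bash
python3 shot.py pics/m.png
```

```text
[633.82  20.75  51.28] [-3.17  0.9   8.12] [0.64 0.42 0.56]
```

The middle mount gives about 8 N. I'll press 1 mm more so the depth matches, then go to the right mount.

move_arm:
  steps:
    - [[0,0,-0.005],[0,0,0],0]
    - [[0,0,-0.005],[0,0,0],0]
    - [[0,0,-0.005],[0,0,0],0]

```text
time: 7.18
tcp_pos: [633.8, 20.8, 50.4]
tcp_rot: [0.001, 0.166, 0.986, 0.0]
contact_force: [-4.0, 1.3, 8.0]
grip_width: 0.2
gripper_force: 4.3
```

move_arm:
  steps:
    - [[0,0,0.08],[0,0,0],0]
    - [[0,0,0.2],[0,0,0],0]
    - [[-0.05,-0.27,0.2],[0,0,0],0]
    - [[-0.108,-0.54,0.2],[0,0,0],0]
    - [[-0.108,-0.54,0.2],[0,0,0],0]
    - [[-0.108,-0.54,0.085],[0,0,0],0]
    - [[-0.108,-0.54,0.085],[0,0,0],0]
    - [[-0.108,-0.54,0.085],[0,0,0],0]

```text
time: 8.18
tcp_pos: [612.2, -86.8, 66.7]
tcp_rot: [0.0, 0.165, 0.986, 0.0]
contact_force: [0.7, 0.5, 0.6]
grip_width: -0.1
gripper_force: 0.0
```

move_arm:
  steps:
    - [[0,0,-0.02],[0,0,0],0]
    - [[0,0,-0.035],[0,0,0],0]
    - [[0,0,-0.05],[0,0,0],0]
    - [[0,0,-0.065],[0,0,0],0]
    - [[0,0,-0.085],[0,0,0],0]
    - [[0,0,-0.085],[0,0,0],0]
    - [[0,0,-0.085],[0,0,0],0]
    - [[0,0,-0.085],[0,0,0],0]

```text
time: 9.18
tcp_pos: [612.3, -87.3, 50.5]
tcp_rot: [0.001, 0.166, 0.986, 0.0]
contact_force: [-3.7, 2.1, 9.7]
grip_width: 0.1
gripper_force: 4.7
```

```bash
python3 shot.py pics/r.png
```

```text
[612.26 -87.28  50.57] [-3.94  2.31  9.67] [0.43 0.49 0.49]
```

The right mount gives about 9.7 N, so the left one at 3.4 N is the soft mount. I'll lift off and go behind the left tag, to about (582,143.5), staying high on the way.

move_arm:
  steps:
    - [[0,0,0.1],[0,0,0],0]
    - [[0,0,0.3],[0,0,0],0]
    - [[-0.03,0.25,0.35],[0,0,0],0]
    - [[-0.08,0.5,0.35],[0,0,0],0]
    - [[-0.12,0.75,0.35],[0,0,0],0]
    - [[-0.15,1,0.35],[0,0,0],0]

```text
time: 10.22
tcp_pos: [581.4, 113.9, 119.7]
tcp_rot: [0.0, 0.166, 0.986, -0.0]
contact_force: [0.1, 0.3, -0.8]
grip_width: -0.1
gripper_force: 0.0
```

move_arm:
  steps:
    - [[0,0.155,0],[0,0,0],0]
    - [[0,0.155,0],[0,0,0],0]
    - [[0,0.155,-0.15],[0,0,0],0]
    - [[0,0.155,-0.29],[0,0,0],0]
    - [[0,0.155,-0.29],[0,0,0],0]
    - [[0,0.155,-0.29],[0,0,0],0]

```text
time: 10.98
tcp_pos: [582.7, 143.0, 62.5]
tcp_rot: [0.001, 0.166, 0.986, 0.0]
contact_force: [0.3, -0.5, -0.6]
grip_width: 0.2
gripper_force: 0.0
```

```bash
python3 shot.py pics/t.png
```

```text
[582.27 143.57  61.84] [ 0.33 -0.1   0.32] [0.66 0.28 0.18]
```

View pics/t.png

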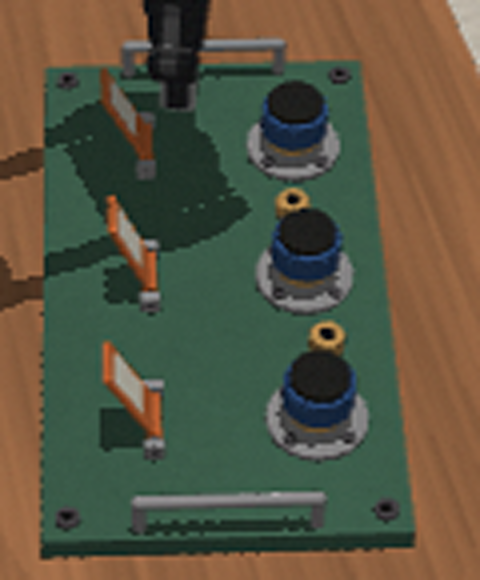

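The fingertip is behind the left tag, at (178,105) in the crop, and clear of it. I'll push it along an arc towards the robot and down.

move_arm:
  steps:
    - [[-0.07,0.014,0],[0,0,0],0]
    - [[-0.142,0.028,0],[0,0,0],0]
    - [[-0.181,0.036,-0.02],[0,0,0],0]
    - [[-0.221,0.044,-0.05],[0,0,0],0]
    - [[-0.25,0.05,-0.1],[0,0,0],0]
    - [[-0.265,0.053,-0.145],[0,0,0],0]
    - [[-0.27,0.054,-0.165],[0,0,0],0]
    - [[-0.27,0.054,-0.165],[0,0,0],0]

```text
time: 12.28
tcp_pos: [527.6, 154.3, 27.4]
tcp_rot: [-0.001, 0.166, 0.986, -0.0]
contact_force: [0.1, 0.4, -0.9]
grip_width: -0.2
gripper_force: 0.0
```

move_arm:
  steps:
    - [[0,0,-0.01],[0,0,0],0]
    - [[0,0,-0.02],[0,0,0],0]
    - [[0,0,-0.025],[0,0,0],0]
    - [[0,0,-0.025],[0,0,0],0]

```text
time: 12.78
tcp_pos: [528.2, 154.4, 24.7]
tcp_rot: [0.0, 0.166, 0.986, 0.0]
contact_force: [-6.7, -2.7, 11.0]
grip_width: -0.3
gripper_force: 5.8
```

move_arm:
  steps:
    - [[0,0,0.1],[0,0,0],0]
    - [[0,0,0.4],[0,0,0],0]
    - [[0,0,0.7],[0,0,0],0]
    - [[-0.4,0.15,0.8],[0,0,0],0]
    - [[-0.7,0.3,0.8],[0,0,0],0]
    - [[-0.7,0.5,0.8],[0,0,0],0]
    - [[-0.7,0.5,0.8],[0,0,0],0]

```text
time: 13.65
tcp_pos: [386.2, 256.9, 183.6]
tcp_rot: [0.0, 0.163, 0.987, 0.001]
contact_force: [0.8, -0.6, -0.1]
grip_width: -0.1
gripper_force: 0.0
```

```bash
python3 shot.py pics/e.png; python3 - <<'E'
from plant import *
import cv2,numpy as np
g=cv2.cvtColor(grab_frame("top")["frame"],cv2.COLOR_RGB2BGR)[150:290,195:390]
a=cv2.imread("pics/e.png");b=cv2.resize(g,None,fx=2,fy=2)
b=cv2.copyMakeBorder(b,0,a.shape[0]-b.shape[0],0,0,0) if 0 else cv2.resize(g,(300,215))
c=np.zeros((580,780,3),np.uint8);c[:,:480]=a;c[:215,480:]=b;cv2.imwrite("pics/e2.png",c)
E
```

```text
[388.56 253.47 182.82] [0.11 0.2  0.21] [0.34 0.51 0.4 ]
```

View pics/e2.png

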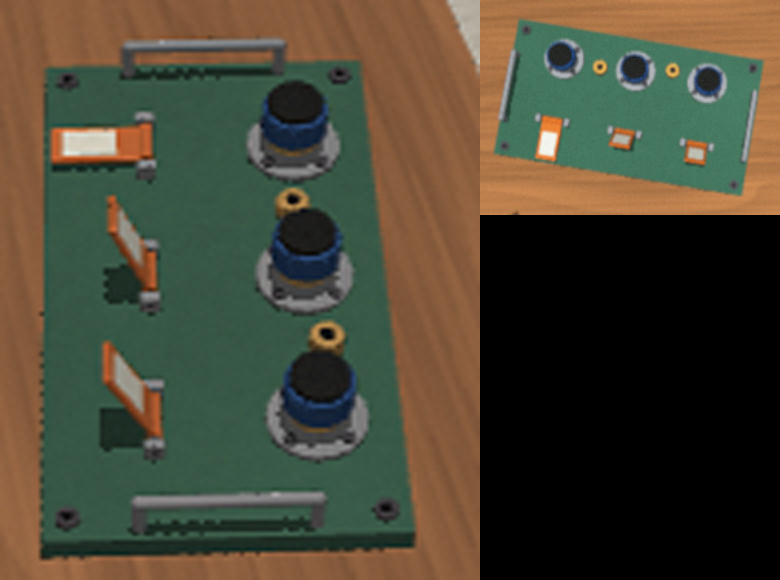

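The left tag lies flat (side crop, (100,145)). The other two tags stand, the caps are back up, and the nuts have not moved.

```bash
python3 -c "
from plant import *
print(hand_in())"
```

```text
the job is handed in; nothing more can be done
None
```

I pressed all three mounts from left to right; the left one is soft (about 3.4 N at about 10 mm, against 8 N for the middle and 9.7 N for the right). Its tag is now fully down, the other two still stand, and the job is handed in.

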